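# Hook the part-rest bracket into the trimming post

### The arm

A 6-joint arm with a two-finger parallel gripper is mounted at the origin on the work surface. World frame = base frame: x ahead of the robot, y to its left, z up, the work surface at z = 0. Lengths are in m, angles in rad, forces in N, time in s.
With the tool pointing down it reaches from about 0.15 to 0.775 m from the base axis. Payload 6.1 kg.
Tool frame: the origin (TCP) lies at the very end of the fingers, on their centre line; the grasp point (between the pads) lies 19 mm behind it; z points along the fingers, x is the direction in which the jaws open and shut, and the axes are right-handed (so a half turn about z gives the same grasp; the last joint's range is limited). The gripper opens to 85 mm and grips with 20 to 120 N. Pads are 22 mm wide; open, the fingers measure 114 mm over their backs; the gripper's body (76 mm by 85 mm) begins 54 mm behind the grasp point. The pads swing forward as they close: fully open they stand 13 mm farther back than shut.
Start: joints at [-1.258, 0.126, -0.04, 1.405, 0, 1.571], TCP at [0.162, -0.5, 0.231] pointing down, gripper open.
Joint ranges: [-2.72, 2.72], [-0.95, 1.95], [-1.27, 1.35], [-1.78, 2.02], [-1.46, 1.47], [-3.14, 3.14]. Speed limits (rad/s): [2.39, 2.39, 3.01, 3.14, 3.14, 3.14].

### API

Orientations are given as a rotation vector (axis times angle).
In Python, from bench import robot gives the robot as it stands.
- The arm moves only by the tool jog_arm, never from a script. Its argument "plan" is a list of rows, each an object with "xyz": the shift along the tool's x, y, z in m, a list of three; "turn": the turn, a rotation vector about the tool's x, y, z in rad, a list of three; "grip": the finger opening in m, from 0 to 0.0854. In form: [{"xyz": [x, y, z], "turn": [ax, ay, az], "grip": grip}, ...]. A call has exactly 5 rows; each row is the pose to reach, as a shift and turn from the pose commanded when the call began, along the tool's axes at that moment; what a row does not reach only later rows make up. A row lasts 1/8 s, in which the tool goes at most 62.5 mm and 10.7 degrees, less where a joint would pass 70% of its speed; a pose out of reach is approached as far as the arm can. A call with a gripper value outside its range is refused whole. The fingers move at their own pace and stop on an object; the grip force is fixed at half the most. Time passes only in rows, so rows that repeat a pose let the fingers close, or fill a call up. It gives the time, the measured TCP pose, the force and the opening at its end, in the units of the state.
- robot.get_state(): the state, without advancing time (a new reading comes with each control period).
- robot.grab_frame(name): name is "side" or "top"; returns the picture (420x560x3 uint8, red, green, blue); there is no depth.
- robot.calibration(name): a dict with "fx", "fy", "cx", "cy" (pixels), "k1" (the pictures are not rectified: a ray, as slopes to the right and down, at radius r is drawn at 1 + k1 r^2 times it, then the intrinsics apply), "rvec" (rotation vector, rad) and "tvec" (3), from world to camera coordinates, as OpenCV has them. Camera axes: x right, y down, z forward; pixel columns grow to the right and rows downward; lengths in m; the calibration is good to about 2 mm. A picture is of the moment at which its call begins. calibration takes no time and is no camera call.
- robot.close_job(): hands the job in, once; it reports no verdict.
The state is a dict: "time": time; "joints": joint angles; "joint_velocities": joint speeds; "joint_efforts": joint torques, N m; "position": TCP position; "tool_rot": TCP orientation; "wrist_force": force on the tool from outside, world axes, zero at the start; "wrist_torque": the same for the moment, N m; "finger_gap": finger opening in m.
Only numpy, scipy, OpenCV 4.12 (cv2) and the standard library are available. Lean on these libraries where they do the work, as an engineer would, in place of code of your own. Each camera call takes 0.05 s, during which the arm holds its last target.

### The job

Pick up the metal part-rest bracket, hook its two tabs into the upper two of the three slots in the upright post, and press it down until it clicks fully home, flush against the slotted strip. The strip may be clamped a little to either side in the post, so feel for the slots gently, never force the tabs, leave the other things where they are, and let go at the end.

Things in the scene. Friction and masses are not known exactly. Their poses are not given: they have to be found in the camera images.
- bracket: Loose aluminium bracket, 0.18-0.27 kg, standing on its flat arm. Origin at the underside, centre line, in the plane of its back face. +x: out of the back face, the way the hook tabs point; z up. Back plate 40 wide (y), 8 thick, 85 high. Arm 30 wide, 6 thick, runs to x -130 and ends in a 22 high lip. Centre of mass about 48 behind the back face.
- bracket_grip (a point): Gripping point on the bracket's upright rib, 75 behind the back face (x -75), 40 above the underside, mid-thickness. The rib is 14 thick (y), runs from x -110 to -8, its top is 56 above the underside. Axes as the bracket's.
- bracket_ledge (a point): Middle of the flat press ledge on top of the back plate: x -10, 85 above the underside. Ledge 40 wide (y), from x -20 to 0.
- bracket_tab (a point): End of the upper hook tab: x +12.5, level with its neck's underside, 65 above the bracket's underside; the lower tab is alike, 45 below. Each tab is 6 wide, 22 high in all: neck 8 high, and a hook lip hanging 14 below the neck's underside; a gap of 5.5 between back face and lip takes the 4 thick strip.
- post: Upright fixed to the table, slotted front towards the robot within 0.3 rad. Origin at table height, mid-width, in the plane of the strip's front face; +x into the post, the way the tabs go in; z up. Grey side bars at y -46 to -36 and 36 to 46, from x 4 to 34, top 200; foot plate 12 high, x -5 to 115. Between the bars a steel slotted strip, x 0 to 4, open behind.
- post_top (a point): Top of the strip, 206 high, on the post's mid-width. The strip is 44 wide and clamped anywhere within 9 to either side of the mid-width: not measured, seen by its gaps to the side bars, else found by feel. It does not shift when pushed.
- post_slot (a point): Height of the top slot's lower edge, 165, on the post's mid-width (not the strip's). Three slots in the strip's own middle, each 10 wide and 26 high; lower edges 75, 120, 165 above the table. Tabs enter the upper two when the bracket's underside is 114 to 118 high; the bracket then goes in 12.5 until flush.
- post_seat (a point): Where the bracket's origin sits when home, but for the strip's sideways shift: 100 above the table, back face on the strip. On the way down, from some 10 above home, a spring roller catch behind the top slot resists with 8 to 15 N until the hook snaps past; the bracket's weight does not do it. Over 60 N between bracket and post (all contacts added) bends the tabs.
- tote: blue open plastic tote, 260 x 180 x 90, full of white mouldings; origin under its centre
- housing: white plastic moulded housing, 90 x 70 x 32; origin under its centre
- cutters: side cutters lying flat, 145 long, 14 high; origin under the pivot, jaws to +x
Not all that is in view belongs to the job. Of the things that look like the post, take the one that is farthest to the robot's left at the start.

How it is judged:
On the way, in this order (a step that is already met when the one before it is completed fails the run):
1. both tabs are through the upper two slots, the bracket not yet lowered (x of bracket in the frame of post above -0.005 m and z of bracket in the frame of post between 0.106 and 0.122 m and angle between the x axis of bracket and the x axis of post, either way round below 0.15 rad), for 0.05 s.
2. the bracket is pressed down past the catch, home on the slots' lower edges (x of bracket in the frame of post above -0.004 m and z of bracket in the frame of post between 0.096 and 0.103 m), for 0.2 s.
At the end, for the whole second after the job is handed in: The bracket hangs at rest in the upper two slots: back face flush with the strip within 4 mm, underside 96 to 103 mm above the table (fully down past the catch), upright within 0.06 rad and square to the post within 0.08 rad (all of step 2 and x of bracket in the frame of post below 0.004 m and angle between the x axis of bracket and the x axis of post, either way round below 0.08 rad and angle between bracket's own z axis and vertical below 0.06 rad and linear speed of bracket below 0.02 m/s); the robot touches nothing.
It fails at once if the bracket is forced against the post with more than 60 N (contact force between bracket and post above 60 N).
It fails at once if the tote, the housing or the cutters are moved more than 20 mm (distance of any of tote, housing, cutters from where it was at the start of the episode above 0.02 m).
It also fails if it takes over 58 s, if anything falls off the work surface, if the arm or the gripper's body presses on something with over 40 N, if the wrist force passes 120 N, or if a joint passes its speed limit or range.

## Working session

There is one attempt and no reset: what is moved stays moved. The work goes in short steps, Python scripts to look and compute and a tool call to move; the robot and the scene stay as the last step left them, time stands still between calls to the robot, and variables do not carry over. Pictures are saved under pics/ and viewed, and the job is handed in when it is done.

Besides the shell and the picture viewer there is one more tool, called after "Call:" by a JSON object that holds its "fn" and its "kwargs". jog_arm: Moves the arm, as the interface text tells. Its arguments: {"type":"object","properties":{"plan":{"type":"array"}},"required":["plan"]}

```bash
mkdir -p pics; python3 - <<'E'
from bench import robot
import cv2
for n in("side","top"):
    im=robot.grab_frame(n); cv2.imwrite(f"pics/{n}0.png",im[:,:,::-1])
    print(n,robot.calibration(n))
print(robot.get_state())
E
```

```text
side {'fx': 400.1231035894762, 'fy': 400.1231035894762, 'cx': 279.7517019230615, 'cy': 204.35266852259736, 'k1': -0.029003330024809083, 'rvec': array([ 0.39651756, -2.60735477,  1.41660067]), 'tvec': array([0.595118  , 0.18845065, 1.09575801])}
top {'fx': 541.5197776893277, 'fy': 541.5197776893277, 'cx': 287.15603027230117, 'cy': 208.06629954847074, 'k1': -0.09548965763975384, 'rvec': array([ 2.12752098, -2.14864714,  0.17839605]), 'tvec': array([0.01930759, 0.62686652, 1.75735264])}
{'time': 0.1, 'joints': array([-1.25798480e+00,  1.26339029e-01, -4.05163056e-02,  1.40542218e+00,
       -2.11170792e-05,  1.57079991e+00]), 'joint_velocities': array([-0.00117717, -0.00201205,  0.00199104, -0.00118727, -0.00140126,
        0.00080296]), 'joint_efforts': array([ 1.06028663e-03, -4.36903524e+01,  3.53606987e+01,  1.36546887e-02,
        3.66627364e-05, -1.32202635e-05]), 'position': array([ 0.16143759, -0.49916205,  0.23059195]), 'tool_rot': array([-2.53966231e+00,  1.84779567e+00,  1.90037135e-03]), 'wrist_force': array([ 0.50414973, -0.42468055,  0.70986148]), 'wrist_torque': array([-0.02256525, -0.01869974, -0.0328848 ]), 'finger_gap': 0.08505833669809891}
```

View pics/side0.png

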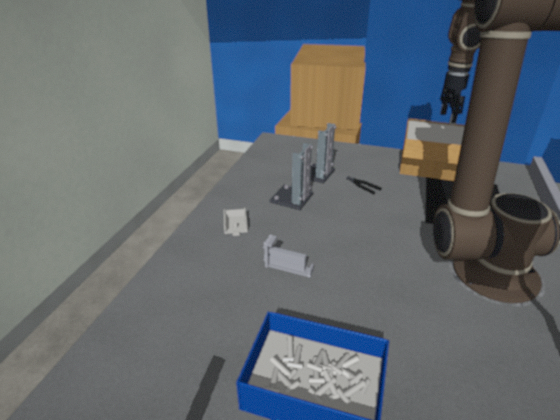

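View pics/top0.png

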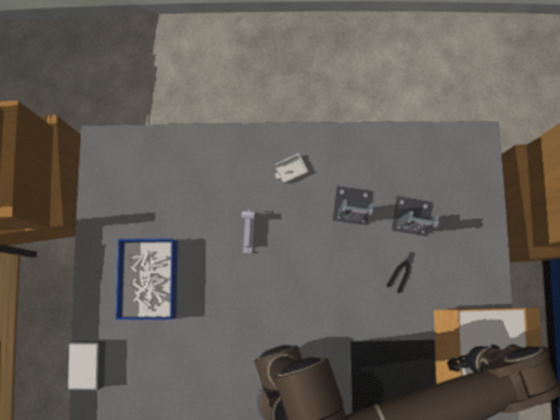

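The top view shows two post-like stands, at px (352,205) and (415,215). Image left is +y, so the one at (352,205) is the target, which should be the nearer one at (300,180) in the side view. The bracket is at (248,232) in the top view and (288,258) in the side view. I'll confirm with enlarged crops.

```bash
cat > h.py <<'E'
import numpy as np, cv2
from bench import robot
from scipy.spatial.transform import Rotation as R
def cam(n):
    c=robot.calibration(n); M=R.from_rotvec(c["rvec"]).as_matrix(); return c,M,np.array(c["tvec"])
def proj(n,P):
    c,M,t=cam(n); p=np.atleast_2d(P)@M.T+t; s=p[:,:2]/p[:,2:]; r2=(s**2).sum(1,keepdims=True)
    return s*(1+c["k1"]*r2)*[c["fx"],c["fy"]]+[c["cx"],c["cy"]]
def ray(n,uv):
    c,M,t=cam(n); d=(np.atleast_2d(uv)-[c["cx"],c["cy"]])/[c["fx"],c["fy"]]; s=d.copy()
    for _ in range(20): s=d/(1+c["k1"]*(s**2).sum(1,keepdims=True))
    return -M.T@t, np.c_[s,np.ones(len(s))]@M
def atz(n,uv,z):
    o,d=ray(n,uv); return o+d*((z-o[2])/d[:,2:])
def crop(im,u,v,w,h,k,name):
    a=im[v:v+h,u:u+w,::-1]; cv2.imwrite(name,cv2.resize(np.ascontiguousarray(a),None,fx=k,fy=k,interpolation=cv2.INTER_CUBIC))
E
python3 - <<'E'
from h import *
s=cv2.imread("pics/side0.png")[:,:,::-1];t=cv2.imread("pics/top0.png")[:,:,::-1]
crop(s,260,115,90,100,6,"pics/s_post.png")
crop(t,325,175,120,70,6,"pics/t_post.png")
crop(s,250,225,75,60,8,"pics/s_br.png")
crop(t,230,200,60,65,8,"pics/t_br.png")
print(atz("top",[[248,232],[352,205],[415,215]],0), atz("side",[[290,195],[288,270]],0))
for n in("side","top"): print(cam(n)[1].T@-cam(n)[2])
E
```

```text
[[ 0.55396293  0.14732778  0.        ]
 [ 0.64398112 -0.21056923  0.        ]
 [ 0.60694361 -0.42779145  0.        ]] [[ 0.65580359 -0.22591938  0.        ]
 [ 0.55045988  0.15705697  0.        ]]
[0.3207346 0.956968  0.7561126]
[0.33373881 0.02102963 1.8357012 ]
```

View pics/s_post.png

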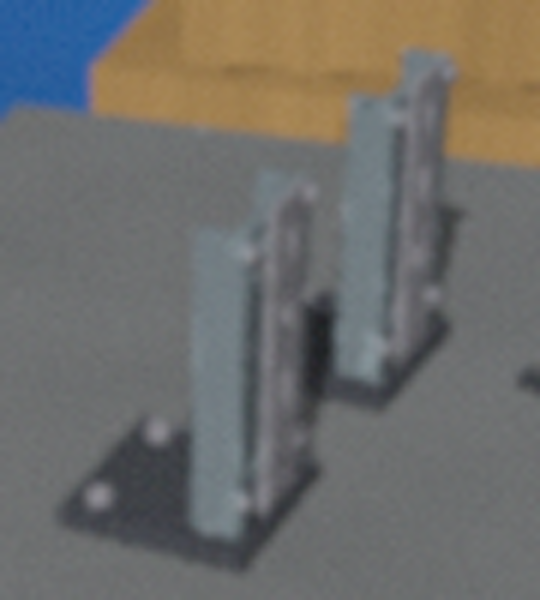

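View pics/t_post.png

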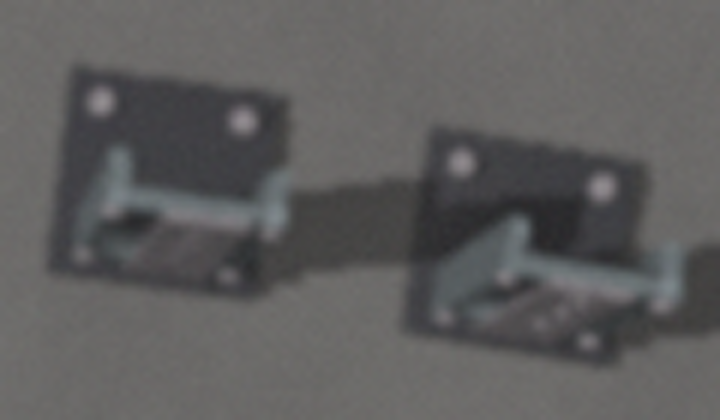

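View pics/s_br.png

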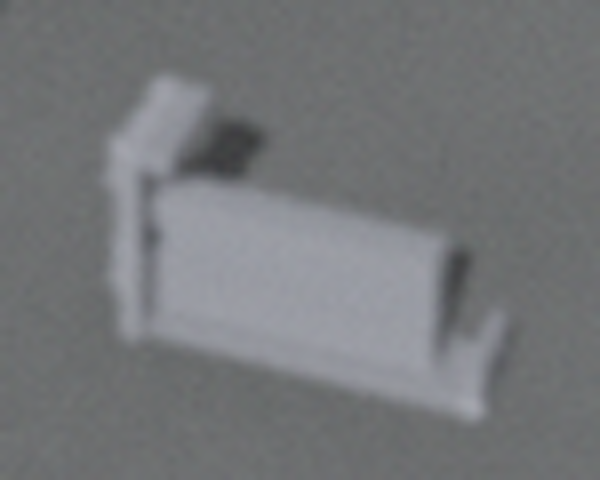

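View pics/t_br.png

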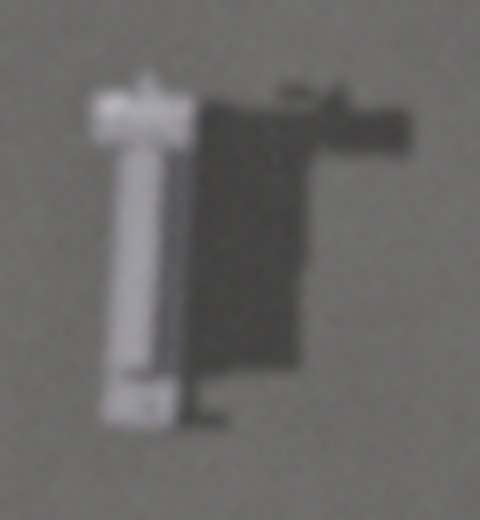

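Confirmed: the target is the left stand in the top view, crop (50–290, 66–300), with its slotted strip facing the robot. The bracket's tabs point up in the image, which is +x. Next I'll fit poses from larger crops.

```bash
python3 - <<'E'
from h import *
# average several frames for noise
def avg(n,k=4): return np.mean([robot.grab_frame(n).astype(float) for _ in range(k)],0)
for n in("side","top"): np.save(f"pics/{n}.npy",avg(n))
s=np.load("pics/side.npy");t=np.load("pics/top.npy")
st=lambda a:np.clip((a-20)*1.5,0,255).astype(np.uint8)
crop(st(t),330,183,48,44,14,"pics/t_post2.png")
crop(st(s),285,140,35,70,8.5,"pics/s_post2.png")
E
```

```text
(no output)
```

View pics/t_post2.png

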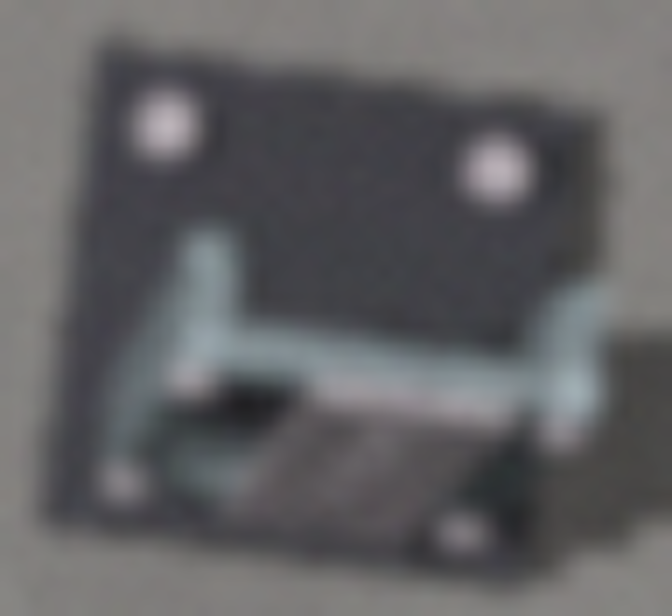

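View pics/s_post2.png

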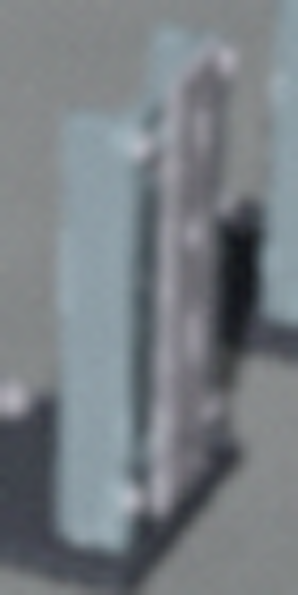

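The strip top, pink at crop (310..515, 388..412), sits right of centre between the bars: the left gap is large and the right gap is almost none. Now I'll fit the post pose and strip shift.

```bash
cat > fitpost.py <<'E'
from h import *
from scipy.optimize import least_squares
def uv(p,u0,v0,k): return (np.array(p,float)+.5)/k-.5+[u0,v0]
T=[((-.005,1,.012),(45,525)),((-.005,-1,.012),(530,585)),((.115,1,.012),(100,45)),((.115,-1,.012),(605,108)),
   ((.034,.046,.2),(188,238)),((.034,-.046,.2),(608,298)),((.034,.036,.2),(240,235)),((.034,-.036,.2),(552,300))]
S=[((.034,.046,.2),(68,110)),((.034,.046,.012),(60,540)),((.004,.046,.012),(128,552)),((-.005,1,.012),(125,592))]
strip=[((0.002,.022,.206),(308,386)),((0.002,-.022,.206),(518,411))]
ss=[((0.0,.022,.206),(170,85))]
def loc(p,q,sh=0):
    x,y,z=p; y=y*q[3] if abs(y)==1 else y; y+=sh
    c,s=np.cos(q[2]),np.sin(q[2]); return [q[0]+c*x-s*y,q[1]+s*x+c*y,z]
def res(q,full=False):
    r=[]
    for n,L,sh,a in(("top",T,0,(330,183,14)),("side",S,0,(285,140,8.5)),("top",strip,q[4],(330,183,14)),("side",ss,q[4],(285,140,8.5))):
        # q[5:7],q[7:9]: small per-camera pixel bias
        b=q[5:7] if n=="top" else q[7:9]
        r.append(proj(n,[loc(p,q,sh) for p,_ in L])+b-[uv(o,*a) for _,o in L])
    if full: return r
    return np.r_[np.concatenate(r).ravel(),q[5:]/.5]
f=least_squares(res,[.63,-.22,-.1,.06,-.008,0,0,0,0],loss="soft_l1")
if __name__=="__main__":
    print(f.x.round(4)); print([a.round(1).tolist() for a in res(f.x,True)])
E
python3 fitpost.py
```

```text
[ 0.589  -0.1995 -0.1622  0.0617 -0.0051  0.0962  0.2819 -0.2958 -0.0491]
[[[-1.1, -0.7], [0.1, 0.5], [-0.2, -0.5], [-0.9, 0.3], [0.6, -0.5], [0.2, -0.3], [0.1, 0.2], [0.9, -1.0]], [[-0.2, 0.6], [-0.0, -0.3], [-0.1, 0.4], [0.8, -1.4]], [[0.2, 0.2], [-0.5, 0.5]], [[1.3, 0.4]]]
```

```bash
python3 - <<'E'
from h import *
s=np.load("pics/side.npy");t=np.load("pics/top.npy")
st=lambda a:np.clip((a-20)*1.2,0,255).astype(np.uint8)
crop(st(t),235,203,30,55,10.9,"pics/t_br2.png")
crop(st(s),258,230,60,48,13,"pics/s_br2.png")
E
```

```text
(no output)
```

View pics/t_br2.png

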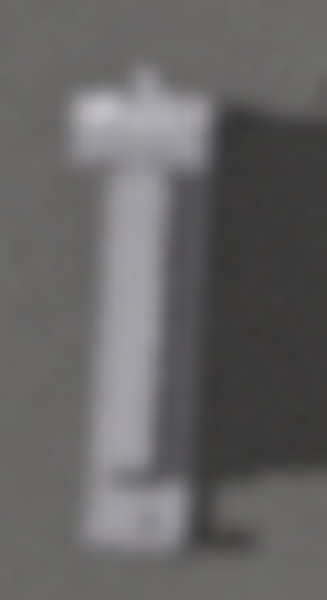

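View pics/s_br2.png

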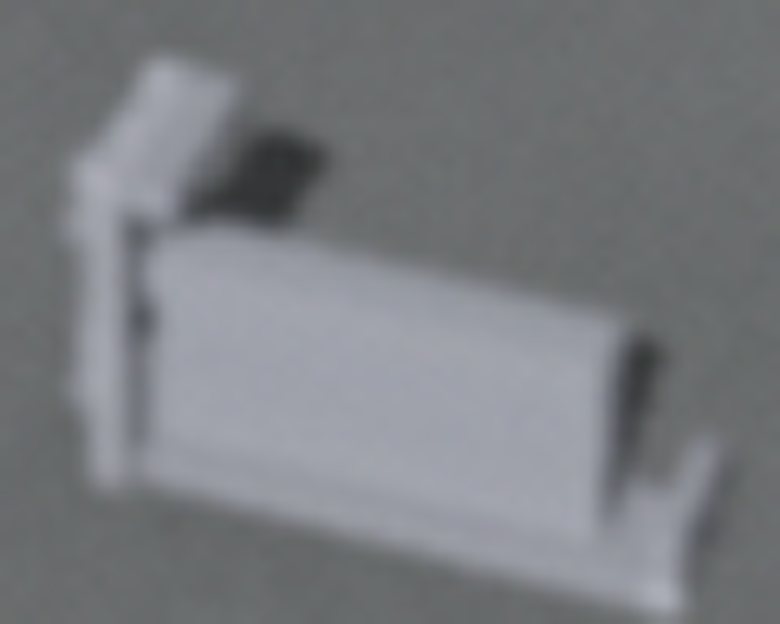

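```bash
cat > fitbr.py <<'E'
from h import *
from scipy.optimize import least_squares
from fitpost import uv,loc
T=[((0,.02,.085),(78,96)),((0,-.02,.085),(215,98)),((-.02,-.02,.085),(212,166)),((-.02,.02,.085),(70,164)),
((-.11,.007,.056),(98,475)),((-.11,-.007,.056),(150,475)),((-.13,.015,.022),(83,547)),((-.13,-.015,.022),(188,552)),((.0125,0,.073),(147,68))]
S=[((0,.02,.085),(78,160)),((-.02,.02,.085),(165,214)),((0,-.02,.085),(155,56)),((-.02,-.02,.085),(240,78)),((0,.02,0),(97,490)),((-.13,.015,0),(682,612)),((-.11,.007,.056),(612,330))]
def res(q,full=False):
    r=[]
    for n,L,a in(("top",T,(235,203,10.9)),("side",S,(258,230,13))):
        b=q[3:5] if n=="top" else q[5:7]
        r.append(proj(n,[loc(p,q) for p,_ in L])+b-[uv(o,*a) for _,o in L])
    if full: return r
    return np.r_[np.concatenate(r).ravel(),q[3:]/.5]
f=least_squares(res,[.6,.15,0,0,0,0,0],loss="soft_l1")
if __name__=="__main__":
    print(f.x.round(4)); print([a.round(1).tolist() for a in res(f.x,True)])
    print("grip",loc((-.075,0,.04),f.x))
    print("grip half height z; tool yaw. state:",R.from_rotvec(robot.get_state()["tool_rot"]).as_matrix().round(3))
E
python3 fitbr.py
```

```text
[ 0.6139  0.1429 -0.0519  0.0302  0.7757 -0.4459 -0.1605]
[[[-0.2, -0.1], [-0.5, 0.2], [-0.6, 0.0], [0.2, -0.3], [0.8, -0.4], [0.3, -0.2], [0.3, -0.2], [-0.4, -0.3], [0.1, -0.5]], [[0.6, 0.9], [0.9, -1.7], [0.2, 0.4], [0.4, 0.2], [-0.1, -0.7], [-0.1, -0.1], [-0.2, 2.3]]]
grip [np.float64(0.5390056354131953), np.float64(0.14676825602802032), 0.04]
grip half height z; tool yaw. state: [[ 0.308 -0.951 -0.   ]
 [-0.951 -0.308  0.   ]
 [-0.    -0.    -1.   ]]
```

```bash
cat > go.py <<'E'
import sys
from h import *
def to(x,y,z,ang,tilt=None):
    "target TCP, tool down, tool x at world angle ang"
    s=robot.get_state(); M=R.from_rotvec(s["tool_rot"]).as_matrix()
    c,n=np.cos(ang),np.sin(ang); D=np.array([[c,n,0],[n,-c,0],[0,0,-1.]])
    d=M.T@(np.array([x,y,z])-s["position"]); t=R.from_matrix(M.T@D).as_rotvec()
    print("xyz",d.round(4).tolist(),"turn",t.round(4).tolist(),"| at",s["position"].round(4),"F",s["wrist_force"].round(1),"T",s["wrist_torque"].round(2),"gap",round(s["finger_gap"],4),"t",s["time"],"j",s["joints"].round(2))
if __name__=="__main__": to(*[float(eval(a)) for a in sys.argv[1:5]])
E
```

Call:
{"fn": "jog_arm", "kwargs": {"plan": [{"xyz": [-0.042,-0.051,0],"turn": [0,0,-0.18],"grip": 0.085},{"xyz": [-0.084,-0.102,0],"turn": [0,0,-0.36],"grip": 0.085},{"xyz": [-0.127,-0.153,0],"turn": [0,0,-0.54],"grip": 0.085},{"xyz": [-0.17,-0.204,0],"turn": [0,0,-0.72],"grip": 0.085},{"xyz": [-0.21,-0.255,0],"turn": [0,0,-0.9],"grip": 0.085}]}}

```text
time: 1.12
position: [0.3303, -0.2344, 0.2316]
tool_rot: [3.092, -0.551, 0.002]
wrist_force: [1.1, -0.6, 0.2]
finger_gap: 0.0849
```

```bash
python3 go.py .539 .1468 .2 "1.5708-.052"
```

```text
xyz [0.0641, -0.4298, 0.0316] turn [0.0012, -0.0005, -1.8715] | at [ 0.3303 -0.2344  0.2316] F [ 1.1 -0.6  0.2] T [-0.04 -0.06 -0.03] gap 0.0849 t 1.125 j [-0.62 -0.1  -0.27  1.4   0.    1.31]
```

Call:
{"fn": "jog_arm", "kwargs": {"plan": [{"xyz": [0.009,-0.055,0],"turn": [0,0,-0.18],"grip": 0.085},{"xyz": [0.018,-0.11,0],"turn": [0,0,-0.36],"grip": 0.085},{"xyz": [0.027,-0.165,0],"turn": [0,0,-0.54],"grip": 0.085},{"xyz": [0.036,-0.22,0.01],"turn": [0,0,-0.72],"grip": 0.085},{"xyz": [0.045,-0.27,0.02],"turn": [0,0,-0.9],"grip": 0.085}]}}

```text
time: 1.75
position: [0.4673, 0.003, 0.2114]
tool_rot: [3.024, 0.851, 0.002]
wrist_force: [-0.4, -1.1, -0.1]
finger_gap: 0.0851
```

```bash
python3 go.py .539 .1468 .16 "1.5708-.052"
```

```text
xyz [0.1362, -0.0853, 0.0514] turn [0.0011, -0.0005, -0.97] | at [0.4673 0.003  0.2114] F [-0.4 -1.1 -0.1] T [-0.01 -0.01 -0.03] gap 0.0851 t 1.75 j [ 0.01  0.02 -0.2   1.35 -0.    1.03]
```

Call:
{"fn": "jog_arm", "kwargs": {"plan": [{"xyz": [0.03,-0.02,0.01],"turn": [0,0,-0.18],"grip": 0.085},{"xyz": [0.06,-0.04,0.02],"turn": [0,0,-0.36],"grip": 0.085},{"xyz": [0.09,-0.06,0.03],"turn": [0,0,-0.54],"grip": 0.085},{"xyz": [0.12,-0.075,0.04],"turn": [0,0,-0.72],"grip": 0.085},{"xyz": [0.136,-0.085,0.051],"turn": [0,0,-0.9],"grip": 0.085}]}}

```text
time: 2.38
position: [0.5399, 0.1455, 0.1598]
tool_rot: [2.352, 2.082, 0.0]
wrist_force: [-1.0, -0.5, 0.9]
finger_gap: 0.0854
```

```bash
python3 go.py .539 .1468 .1 "1.5708-.052"
```

```text
xyz [0.0012, -0.001, 0.0598] turn [0.0002, -0.0002, -0.0697] | at [0.5399 0.1455 0.1598] F [-1.  -0.5  0.9] T [-0.03 -0.03  0.02] gap 0.0854 t 2.375 j [ 0.26  0.2  -0.11  1.26  0.    0.38]
```

Call:
{"fn": "jog_arm", "kwargs": {"plan": [{"xyz": [0.001,-0.001,0.03],"turn": [0,0,-0.07],"grip": 0.085},{"xyz": [0.001,-0.001,0.07],"turn": [0,0,-0.07],"grip": 0.06},{"xyz": [0.001,-0.001,0.075],"turn": [0,0,-0.07],"grip": 0.05},{"xyz": [0.001,-0.001,0.075],"turn": [0,0,-0.07],"grip": 0.05},{"xyz": [0.001,-0.001,0.075],"turn": [0,0,-0.07],"grip": 0.05}]}}

```text
time: 3.0
position: [0.5393, 0.1453, 0.0872]
tool_rot: [2.285, 2.154, 0.004]
wrist_force: [0.4, -0.1, 0.3]
finger_gap: 0.0505
```

```bash
python3 go.py .539 .1468 .022 "1.5708-.052"; python3 - <<'E'
from h import *
s=robot.grab_frame("side");t=robot.grab_frame("top")
p=robot.get_state()["position"];print(proj("side",p),proj("top",p))
crop(s,240,160,100,130,4.5,"pics/s1.png");crop(t,215,190,80,80,6,"pics/t1.png")
a=cv2.imread("pics/s1.png");b=cv2.imread("pics/t1.png");h=585
a=a[:h];b=cv2.copyMakeBorder(b,0,h-b.shape[0],0,0,0) 
cv2.imwrite("pics/c1.png",np.hstack([a,b])[:,:800]);
E
```

```text
xyz [0.0014, -0.0006, 0.0652] turn [0.0027, -0.0009, -0.007] | at [0.5393 0.1453 0.0872] F [ 0.4 -0.1  0.3] T [ 0.01 -0.   -0.02] gap 0.0505 t 3.0 j [ 0.26  0.22 -0.24  1.1  -0.    0.32]
[[293.54131057 243.60870359]] [[246.79351603 233.33745591]]
```

View pics/s1.png

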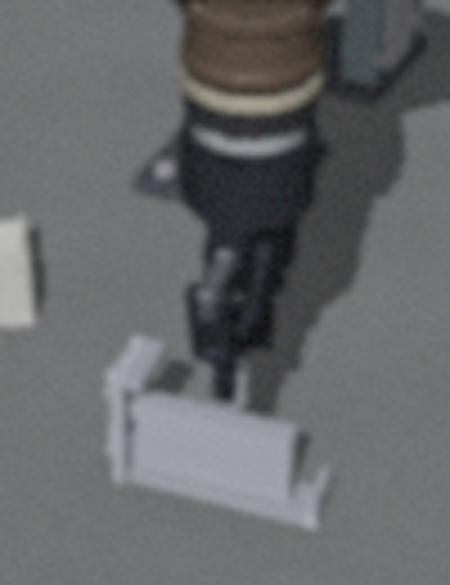

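View pics/t1.png

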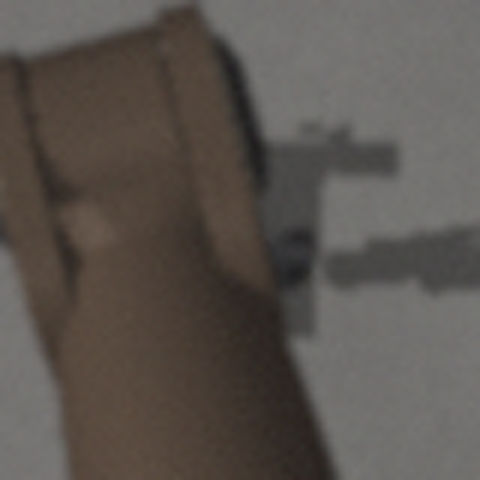

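```bash
python3 - <<'E'
from h import *
s=robot.get_state();M=R.from_rotvec(s["tool_rot"]).as_matrix();p=s["position"]
for o in([.025,0,-.006],[-.025,0,-.006],[.025,.011,-.006],[.025,-.011,-.006],[-.025,.011,-.006],[-.025,-.011,-.006]):
    print(o,((proj("side",p+M@np.array(o))-[240,160])*4.5).round(0))
E
```

```text
[0.025, 0, -0.006] [[227. 393.]]
[-0.025, 0, -0.006] [[255. 344.]]
[0.025, 0.011, -0.006] [[209. 389.]]
[0.025, -0.011, -0.006] [[245. 398.]]
[-0.025, 0.011, -0.006] [[237. 340.]]
[-0.025, -0.011, -0.006] [[272. 348.]]
```

The side view shows the near finger tip at crop (228,395), where the projection predicts (227,393), so the rib lies between the fingers. I'll descend.

Call:
{"fn": "jog_arm", "kwargs": {"plan": [{"xyz": [0.001,-0.001,0.015],"turn": [0,0,0],"grip": 0.05},{"xyz": [0.001,-0.001,0.035],"turn": [0,0,0],"grip": 0.05},{"xyz": [0.001,-0.001,0.055],"turn": [0,0,0],"grip": 0.05},{"xyz": [0.001,-0.001,0.065],"turn": [0,0,0],"grip": 0.05},{"xyz": [0.001,-0.001,0.065],"turn": [0,0,0],"grip": 0.05}]}}

```text
time: 3.72
position: [0.5366, 0.146, 0.0194]
tool_rot: [-2.285, -2.155, 0.002]
wrist_force: [0.3, -0.5, 0.2]
finger_gap: 0.0499
```

```bash
python3 go.py .539 .1468 .022 "1.5708-.052"
```

```text
xyz [0.0009, 0.0024, -0.0026] turn [-0.0017, 0.0005, -0.0068] | at [0.5366 0.146  0.0194] F [ 0.3 -0.5  0.2] T [ 0.   -0.   -0.05] gap 0.0499 t 3.725 j [ 0.27  0.27 -0.34  0.96  0.    0.32]
```

Call:
{"fn": "jog_arm", "kwargs": {"plan": [{"xyz": [0.001,0.002,-0.002],"turn": [0,0,-0.007],"grip": 0.03},{"xyz": [0.001,0.002,-0.002],"turn": [0,0,-0.007],"grip": 0.0},{"xyz": [0.001,0.002,-0.002],"turn": [0,0,-0.007],"grip": 0.0},{"xyz": [0.001,0.002,-0.002],"turn": [0,0,-0.007],"grip": 0.0},{"xyz": [0.001,0.002,-0.002],"turn": [0,0,-0.007],"grip": 0.0}]}}

```text
time: 4.35
position: [0.5404, 0.1474, 0.0235]
tool_rot: [2.277, 2.162, 0.004]
wrist_force: [1.1, 1.2, 5.0]
finger_gap: 0.0126
```

Call:
{"fn": "jog_arm", "kwargs": {"plan": [{"xyz": [0,0,0],"turn": [0,0,0],"grip": 0.0},{"xyz": [0,0,-0.02],"turn": [0,0,0],"grip": 0.0},{"xyz": [0,0,-0.05],"turn": [0,0,0],"grip": 0.0},{"xyz": [0,0,-0.1],"turn": [0,0,0],"grip": 0.0},{"xyz": [0,0,-0.12],"turn": [0,0,0],"grip": 0.0}]}}

```text
time: 4.97
position: [0.54, 0.1472, 0.1448]
tool_rot: [2.277, 2.162, 0.004]
wrist_force: [-0.0, -0.2, -1.9]
finger_gap: 0.0128
```

```bash
python3 go.py .4 0 .16 "1.5708-.162"; python3 - <<'E'
from h import *
s=robot.grab_frame("side")
crop(s,230,120,130,110,6,"pics/s2.png")
E
```

```text
xyz [-0.1542, -0.1321, -0.0156] turn [0.0024, -0.0009, 0.1101] | at [0.54   0.1472 0.1448] F [-0.  -0.2 -1.9] T [ 0.02  0.03 -0.02] gap 0.0128 t 4.975 j [ 0.27  0.2  -0.14  1.23 -0.    0.32]
```

View pics/s2.png

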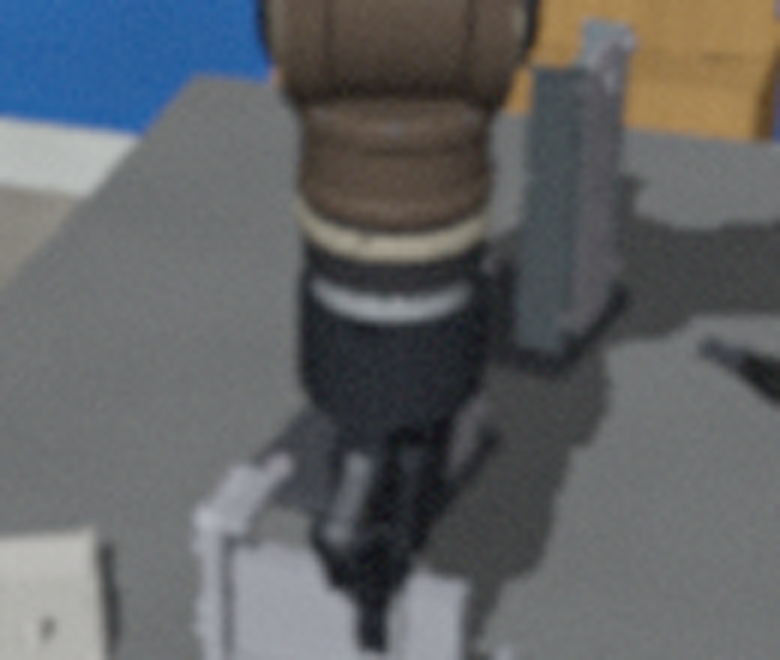

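```bash
cat > pp.py <<'E'
import sys
from go import *
from fitpost import loc
POST=[.589,-.1995,-.162]
def post(bx,by,bz,dyaw=0,off=.0736,zo=.0235):
    "bracket origin wanted in post frame -> tool move"
    yaw=POST[2]+dyaw
    o=np.array(loc((bx,by,bz),POST+[0])); p=o-off*np.array([np.cos(yaw),np.sin(yaw),0])+[0,0,zo]
    print("target TCP",p.round(4)); to(*p,np.pi/2+yaw)
    s=robot.get_state(); M=R.from_rotvec(s["tool_rot"]).as_matrix()
    o=s["position"]+off*np.array([M[1,0],-M[0,0],0])/np.hypot(M[0,0],M[1,0]) - [0,0,zo]
    d=o-np.array(POST[:2]+[0]); c,n=np.cos(POST[2]),np.sin(POST[2])
    print("bracket now in post frame",np.round([c*d[0]+n*d[1],-n*d[0]+c*d[1],o[2]],4),"yaw err",round(np.arctan2(M[1,0],M[0,0])-np.pi/2-POST[2],4), "F post",np.round([c*s["wrist_force"][0]+n*s["wrist_force"][1],-n*s["wrist_force"][0]+c*s["wrist_force"][1]],1))
if __name__=="__main__": post(*[float(eval(a)) for a in sys.argv[1:]])
E
python3 pp.py -.06 -.0055 .116; python3 go.py .46 -.0 .1395 "1.5708-.10"
```

```text
target TCP [ 0.4563 -0.1834  0.1395]
xyz [-0.3347, -0.0671, 0.0062] turn [0.0045, -0.0017, 0.1101] | at [0.5406 0.1473 0.1465] F [ 0.6  0.5 -0.1] T [ 0.05 -0.05  0.  ] gap 0.0131 t 5.025 j [ 0.27  0.2  -0.14  1.23 -0.    0.32]
bracket now in post frame [-0.0306  0.3426  0.123 ] yaw err 0.1101 F post [0.6 0.6]
xyz [-0.1513, -0.0729, 0.0065] turn [0.0045, -0.0016, 0.0481] | at [0.5406 0.1473 0.1465] F [ 0.6  0.5 -0.1] T [ 0.05 -0.05  0.  ] gap 0.0131 t 5.025 j [ 0.27  0.2  -0.14  1.23 -0.    0.32]
```

Call:
{"fn": "jog_arm", "kwargs": {"plan": [{"xyz": [-0.02,-0.02,0],"turn": [0,0,0.01],"grip": 0.0},{"xyz": [-0.05,-0.04,0],"turn": [0,0,0.02],"grip": 0.0},{"xyz": [-0.09,-0.06,0],"turn": [0,0,0.03],"grip": 0.0},{"xyz": [-0.13,-0.075,0],"turn": [0,0,0.04],"grip": 0.0},{"xyz": [-0.17,-0.08,0],"turn": [0,0,0.05],"grip": 0.0}]}}

```text
time: 5.65
position: [0.4487, -0.0196, 0.1411]
tool_rot: [-2.33, -2.105, 0.002]
wrist_force: [0.5, -1.2, -1.6]
finger_gap: 0.013
```

```bash
python3 pp.py -.06 -.0055 .116
```

```text
target TCP [ 0.4563 -0.1834  0.1395]
xyz [-0.1622, 0.0241, 0.0016] turn [-0.0021, 0.0003, 0.0604] | at [ 0.4487 -0.0196  0.1411] F [ 0.5 -1.2 -1.6] T [-0.09 -0.06  0.03] gap 0.013 t 5.65 j [-0.04  0.   -0.37  1.2  -0.    0.06]
bracket now in post frame [-0.094   0.1594  0.1176] yaw err 0.0604 F post [ 0.7 -1.1]
```

Call:
{"fn": "jog_arm", "kwargs": {"plan": [{"xyz": [-0.04,0,0],"turn": [0,0,0.02],"grip": 0.0},{"xyz": [-0.09,0.005,0],"turn": [0,0,0.04],"grip": 0.0},{"xyz": [-0.13,0.01,0.001],"turn": [0,0,0.06],"grip": 0.0},{"xyz": [-0.155,0.02,0.001],"turn": [0,0,0.06],"grip": 0.0},{"xyz": [-0.162,0.024,0.001],"turn": [0,0,0.06],"grip": 0.0}]}}

```text
time: 6.28
position: [0.4574, -0.1833, 0.1399]
tool_rot: [-2.394, -2.031, 0.002]
wrist_force: [0.3, 1.4, -2.8]
finger_gap: 0.0133
```

Call:
{"fn": "jog_arm", "kwargs": {"plan": [{"xyz": [0,0,0],"turn": [0,0,0],"grip": 0.0},{"xyz": [0,0,0],"turn": [0,0,0],"grip": 0.0},{"xyz": [0,0,0],"turn": [0,0,0],"grip": 0.0},{"xyz": [0,0,0],"turn": [0,0,0],"grip": 0.0},{"xyz": [0,0,0],"turn": [0,0,0],"grip": 0.0}]}}

```text
time: 6.9
position: [0.4581, -0.1819, 0.1414]
tool_rot: [2.393, 2.035, 0.0]
wrist_force: [-0.7, 0.1, -2.4]
finger_gap: 0.0133
```

```bash
python3 pp.py -.06 -.0055 .116; python3 - <<'E'
from h import *
st=lambda a:np.clip((a-20)*1.4,0,255).astype(np.uint8)
s=np.mean([robot.grab_frame("side").astype(float) for _ in range(4)],0);t=np.mean([robot.grab_frame("top").astype(float) for _ in range(4)],0)
np.save("pics/s3.npy",s);np.save("pics/t3.npy",t)
crop(st(s),275,125,75,90,6.6,"pics/s3.png");crop(st(t),320,180,70,70,8,"pics/t3.png")
E
```

```text
target TCP [ 0.4563 -0.1834  0.1395]
xyz [-0.0018, -0.0016, 0.0019] turn [0.0002, 0.0001, 0.0007] | at [ 0.4581 -0.1819  0.1414] F [-0.7  0.1 -2.4] T [ 0.    0.05 -0.02] gap 0.0133 t 6.9 j [-0.38  0.08 -0.29  1.2  -0.   -0.22]
bracket now in post frame [-0.0584 -0.0037  0.1179] yaw err 0.0007 F post [-0.7 -0. ]
```

View pics/s3.png

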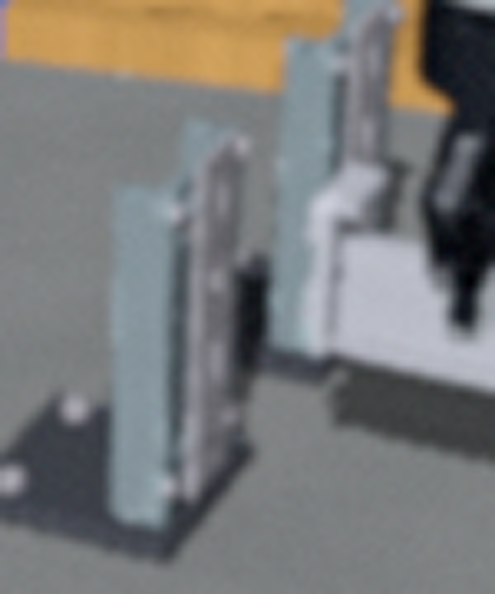

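View pics/t3.png

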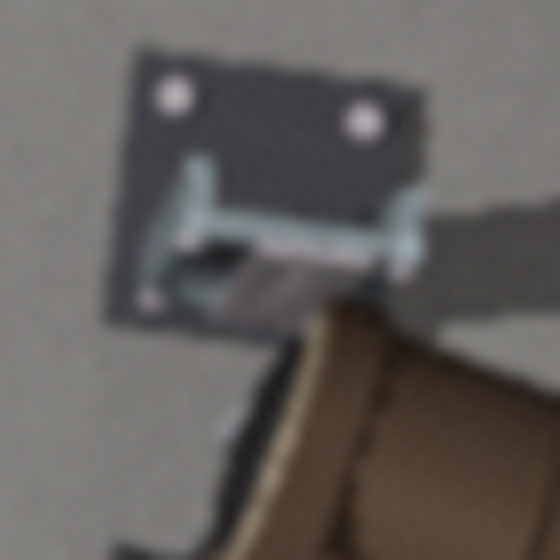

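The side view shows the bracket held upright in front of the target post, ledge at about (350,185). I'll overlay the model projections to check the relative pose.

```bash
cat > ov.py <<'E'
import sys
from pp import *
def seg(img,n,pts,u0,v0,k,col):
    q=((proj(n,pts)-[u0,v0]+.5)*k-.5); 
    for a,b in zip(q[:-1],q[1:]): cv2.line(img,tuple(int(round(x*8)) for x in a),tuple(int(round(x*8)) for x in b),col,1,cv2.LINE_AA,3)
def bpose(off=.0736,zo=.0235):
    s=robot.get_state(); M=R.from_rotvec(s["tool_rot"]).as_matrix(); yaw=np.arctan2(M[1,0],M[0,0])-np.pi/2
    o=s["position"]+off*np.array([np.cos(yaw),np.sin(yaw),0])-[0,0,zo]; return [o[0],o[1],yaw,0],o[2]
def draw(im,n,u0,v0,w,h,k,name,b=None,strip=-.0055):
    crop(im,u0,v0,w,h,k,name); g=cv2.imread(name)
    P=lambda L,sh=0:[loc(p,POST+[0],sh) for p in L]
    seg(g,n,P([(0,.022,.206),(0,-.022,.206),(0,-.022,.02),(0,.022,.02),(0,.022,.206)],strip),u0,v0,k,(0,0,255))
    for y in(1,-1): seg(g,n,P([(.004,.046*y,.012),(.004,.046*y,.2),(.034,.046*y,.2),(.034,.046*y,.012)]),u0,v0,k,(0,255,255))
    q,z=b or bpose(); B=lambda L:[np.array(loc(p,q))+[0,0,z] for p in L]
    seg(g,n,B([(0,.02,.0),(0,.02,.085),(0,-.02,.085),(-.02,-.02,.085),(-.02,.02,.085),(0,.02,.085)]),u0,v0,k,(0,255,0))
    seg(g,n,B([(0,.02,.0),(-.008,.015,0),(-.13,.015,0)]),u0,v0,k,(0,255,0))
    cv2.imwrite(name,g)
E
python3 - <<'E'
from ov import *
st=lambda a:np.clip((a-20)*1.4,0,255).astype(np.uint8)
draw(st(np.load("pics/s3.npy")),"side",275,125,85,90,6.6,"pics/s3o.png")
draw(st(np.load("pics/t3.npy")),"top",325,183,55,50,11,"pics/t3o.png")
E
```

```text
(no output)
```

View pics/s3o.png

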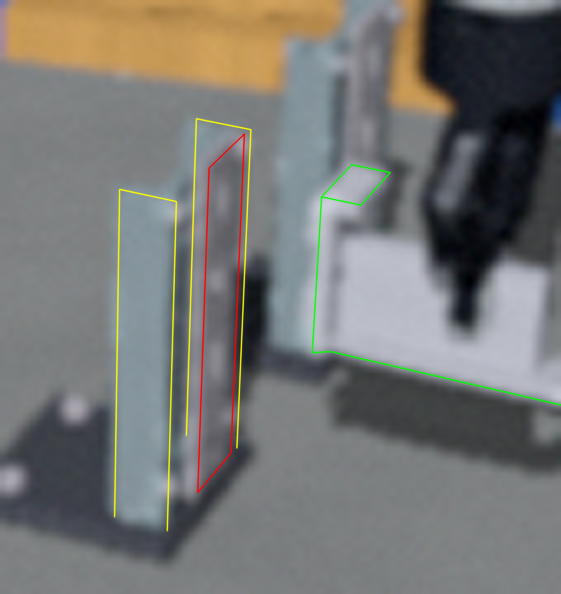

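View pics/t3o.png

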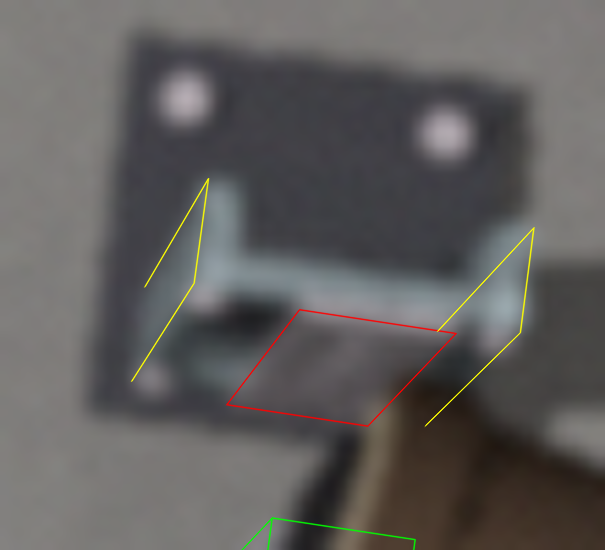

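```bash
cat > chain.py <<'E'
from h import *
C=[([-.21,-.255,0],-.9),([.045,-.27,.02],-.9),([.136,-.085,.051],-.9),([.001,-.001,.075],-.07),([.001,-.001,.065],0),([.001,.002,-.002],-.007),([0,0,-.12],0),([-.17,-.08,0],.05),([-.162,.024,.001],.06),([0,0,0],0)]
meas=[[.3303,-.2344,.2316],[.4673,.003,.2114],[.5399,.1455,.1598],[.5393,.1453,.0872],[.5366,.146,.0194],[.5404,.1474,.0235],[.54,.1472,.1448],[.4487,-.0196,.1411],[.4574,-.1833,.1399],[.4581,-.1819,.1414]]
from scipy.spatial.transform import Rotation as R
p=np.array([.162,-.5,.231]);Rm=R.from_matrix([[.308,-.9514,0],[-.9514,-.308,0],[0,0,-1]])
for (d,t),m in zip(C,meas):
    p=p+Rm.apply(d);Rm=Rm*R.from_rotvec([0,0,t]);M=Rm.as_matrix();print(p.round(4),(p-m).round(4),np.arctan2(M[1,0],M[0,0]).round(4))
E
python3 chain.py
```

```text
[ 0.3399 -0.2217  0.231 ] [ 0.0096  0.0127 -0.0006] -0.3577
[0.4766 0.0155 0.211 ] [ 0.0093  0.0125 -0.0004] 0.5423
[0.5492 0.1585 0.16  ] [0.0093 0.013  0.0002] 1.4423
[0.5484 0.1596 0.085 ] [ 0.0091  0.0143 -0.0022] 1.5123
[0.5474 0.1607 0.02  ] [0.0108 0.0147 0.0006] 1.5123
[0.5495 0.1615 0.022 ] [ 0.0091  0.0141 -0.0015] 1.5193
[0.5495 0.1615 0.142 ] [ 0.0095  0.0143 -0.0028] 1.5193
[ 0.4608 -0.0041  0.142 ] [0.0121 0.0155 0.0009] 1.4693
[ 0.4683 -0.1677  0.141 ] [0.0109 0.0156 0.0011] 1.4093
[ 0.4683 -0.1677  0.141 ] [ 0.0102  0.0142 -0.0004] 1.4093
```

Readings are noisy by about 1 mm, so I'll track the commanded pose as well.

```bash
cat > c.py <<'E'
# usage: c.py dx,dy,dz,az | target bx by bz [dyaw]
import sys,json,os
from pp import *
OFF,ZO=.0742,.0225
f="cmd.json"
q=json.load(open(f)) if os.path.exists(f) else [.4585,-.1819,.1412,1.4093]
mv=[float(eval(x)) for x in sys.argv[1].split(",")]
a=q[3]; c,n=np.cos(a),np.sin(a)
q=[q[0]+c*mv[0]+n*mv[1],q[1]+n*mv[0]-c*mv[1],q[2]-mv[2],a-mv[3]]; json.dump(q,open(f,"w"))
s=robot.get_state()
def inpost(p,yaw):
    o=np.array(p)+[OFF*np.cos(yaw),OFF*np.sin(yaw),-ZO]; d=o-np.array(POST[:2]+[0]); C,N=np.cos(POST[2]),np.sin(POST[2])
    return np.round([C*d[0]+N*d[1],-N*d[0]+C*d[1],o[2],yaw-POST[2]],4)
M=R.from_rotvec(s["tool_rot"]).as_matrix(); ym=np.arctan2(M[1,0],M[0,0])-np.pi/2
C,N=np.cos(POST[2]),np.sin(POST[2]);F=s["wrist_force"]
print("cmd  in post",inpost(q[:3],q[3]-np.pi/2));print("meas in post",inpost(s["position"],ym),"tilt",M[2,:2].round(4))
print("F post",np.round([C*F[0]+N*F[1],-N*F[0]+C*F[1],F[2]],1),"T",np.round([C*s["wrist_torque"][0]+N*s["wrist_torque"][1],-N*s["wrist_torque"][0]+C*s["wrist_torque"][1],s["wrist_torque"][2]],2),"t",s["time"],"gap",round(s["finger_gap"],4))
if len(sys.argv)>2:
    b=[float(eval(x)) for x in sys.argv[2:]]; dy=b[3] if len(b)>3 else 0; yaw=POST[2]+dy
    p=np.array(loc(b[:3],POST+[0]))-[OFF*np.cos(yaw),OFF*np.sin(yaw),-ZO]
    d=p-q[:3]; c,n=np.cos(q[3]),np.sin(q[3])
    print("move tool xyz",np.round([c*d[0]+n*d[1],n*d[0]-c*d[1],-d[2]],4),"az",round(q[3]-yaw-np.pi/2,4))
E
python3 c.py 0,0,0,0 -.018 -.0055 .116
```

```text
cmd  in post [-0.0574 -0.0036  0.1187  0.0005]
meas in post [-5.780e-02 -4.100e-03  1.188e-01  1.000e-04] tilt [-0.  0.]
F post [-1.   0.7 -2. ] T [ 0.01  0.05 -0.03] t 7.3 gap 0.0131
move tool xyz [-0.0018  0.0394  0.0027] az 0.0005
```

Call:
{"fn": "jog_arm", "kwargs": {"plan": [{"xyz": [-0.001,0.01,0.001],"turn": [0,0,0],"grip": 0.0},{"xyz": [-0.002,0.02,0.002],"turn": [0,0,0],"grip": 0.0},{"xyz": [-0.002,0.03,0.003],"turn": [0,0,0],"grip": 0.0},{"xyz": [-0.002,0.039,0.003],"turn": [0,0,0],"grip": 0.0},{"xyz": [-0.002,0.039,0.003],"turn": [0,0,0],"grip": 0.0}]}}

```text
time: 7.92
position: [0.4969, -0.1905, 0.138]
tool_rot: [-2.393, -2.035, 0.0]
wrist_force: [0.5, 0.7, -2.6]
finger_gap: 0.0132
```

```bash
python3 c.py -.002,.039,.003,0 -.018 -.0055 .116; python3 - <<'E'
from ov import *
st=lambda a:np.clip((a-20)*1.4,0,255).astype(np.uint8)
s=np.mean([robot.grab_frame("side").astype(float) for _ in range(4)],0);np.save("pics/s4.npy",s)
draw(st(s),"side",285,130,55,75,8,"pics/s4o.png")
crop(st(s),285,130,55,75,8,"pics/s4.png")
a=np.hstack([cv2.imread("pics/s4.png")[:600,:400],cv2.imread("pics/s4o.png")[:600,:400]]);cv2.imwrite("pics/s4b.png",a)
E
```

```text
cmd  in post [-0.0184 -0.0056  0.1157  0.0005]
meas in post [-0.0181 -0.006   0.1155  0.0005] tilt [ 0.0001 -0.0003]
F post [ 0.4  0.7 -2.6] T [0.01 0.08 0.02] t 7.925 gap 0.0132
move tool xyz [ 0.0002  0.0004 -0.0003] az 0.0005
```

View pics/s4b.png

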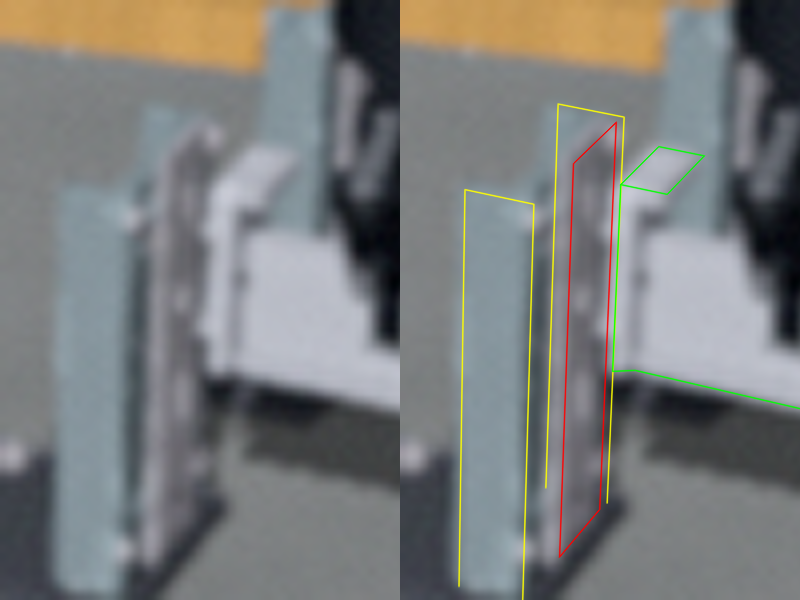

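Post and bracket overlays share the same ~1 px camera bias, so their relative pose is good. The tabs are about 6 mm short of the strip, and I'll feel forward gently from here.

Call:
{"fn": "jog_arm", "kwargs": {"plan": [{"xyz": [0,0.002,0],"turn": [0,0,0],"grip": 0.0},{"xyz": [0,0.004,0],"turn": [0,0,0],"grip": 0.0},{"xyz": [0,0.006,0],"turn": [0,0,0],"grip": 0.0},{"xyz": [0,0.007,0],"turn": [0,0,0],"grip": 0.0},{"xyz": [0,0.008,0],"turn": [0,0,0],"grip": 0.0}]}}

```text
time: 8.75
position: [0.5042, -0.1918, 0.1383]
tool_rot: [-2.394, -2.035, 0.0]
wrist_force: [0.4, 0.2, -2.5]
finger_gap: 0.0131
```

```bash
python3 c.py 0,.008,0,0 -.008 -.0055 .116
```

```text
cmd  in post [-0.0104 -0.0056  0.1157  0.0005]
meas in post [-0.0107 -0.006   0.1158  0.0002] tilt [-0. -0.]
F post [ 0.4  0.3 -2.5] T [-0.03  0.06  0.02] t 8.75 gap 0.0131
move tool xyz [ 0.0002  0.0024 -0.0003] az 0.0005
```

No contact yet, so I'll continue in small steps.

Call:
{"fn": "jog_arm", "kwargs": {"plan": [{"xyz": [0,0.001,0],"turn": [0,0,0],"grip": 0.0},{"xyz": [0,0.002,0],"turn": [0,0,0],"grip": 0.0},{"xyz": [0,0.003,0],"turn": [0,0,0],"grip": 0.0},{"xyz": [0,0.003,0],"turn": [0,0,0],"grip": 0.0},{"xyz": [0,0.003,0],"turn": [0,0,0],"grip": 0.0}]}}

```text
time: 9.38
position: [0.5071, -0.1922, 0.1383]
tool_rot: [2.394, 2.035, -0.0]
wrist_force: [0.7, 0.6, -2.4]
finger_gap: 0.0132
```

```bash
python3 c.py 0,.003,0,0 -.003 -.0055 .116
```

```text
cmd  in post [-0.0074 -0.0056  0.1157  0.0005]
meas in post [-0.0078 -0.006   0.1158  0.0002] tilt [-0. -0.]
F post [ 0.6  0.7 -2.4] T [-0.03  0.06  0.02] t 9.375 gap 0.0132
move tool xyz [ 0.0002  0.0044 -0.0003] az 0.0005
```

Call:
{"fn": "jog_arm", "kwargs": {"plan": [{"xyz": [0,0.001,0],"turn": [0,0,0],"grip": 0.0},{"xyz": [0,0.002,0],"turn": [0,0,0],"grip": 0.0},{"xyz": [0,0.003,0],"turn": [0,0,0],"grip": 0.0},{"xyz": [0,0.003,0],"turn": [0,0,0],"grip": 0.0},{"xyz": [0,0.003,0],"turn": [0,0,0],"grip": 0.0}]}}

```text
time: 10.0
position: [0.5101, -0.1927, 0.1383]
tool_rot: [-2.394, -2.035, 0.0]
wrist_force: [-0.9, 0.6, -2.5]
finger_gap: 0.0131
```

```bash
python3 c.py 0,.003,0,0 -.001 -.0055 .116
```

```text
cmd  in post [-0.0044 -0.0056  0.1157  0.0005]
meas in post [-0.0048 -0.006   0.1158  0.0002] tilt [-0. -0.]
F post [-0.9  0.5 -2.5] T [0.03 0.07 0.03] t 10.0 gap 0.0131
move tool xyz [ 0.0002  0.0034 -0.0003] az 0.0005
```

Call:
{"fn": "jog_arm", "kwargs": {"plan": [{"xyz": [0,0.001,0],"turn": [0,0,0],"grip": 0.0},{"xyz": [0,0.001,0],"turn": [0,0,0],"grip": 0.0},{"xyz": [0,0.002,0],"turn": [0,0,0],"grip": 0.0},{"xyz": [0,0.002,0],"turn": [0,0,0],"grip": 0.0},{"xyz": [0,0.002,0],"turn": [0,0,0],"grip": 0.0}]}}

```text
time: 10.62
position: [0.512, -0.193, 0.1383]
tool_rot: [-2.394, -2.035, 0.0]
wrist_force: [0.1, -0.3, -3.2]
finger_gap: 0.013
```

```bash
python3 c.py 0,.002,0,0 -.001 -.0055 .116;  python3 - <<'E'
from ov import *
st=lambda a:np.clip((a-20)*1.4,0,255).astype(np.uint8)
s=np.mean([robot.grab_frame("side").astype(float) for _ in range(3)],0)
crop(st(s),285,130,55,75,8,"pics/s5.png")
E
```

```text
cmd  in post [-0.0024 -0.0056  0.1157  0.0005]
meas in post [-0.0028 -0.006   0.1158  0.0002] tilt [-0. -0.]
F post [ 0.2 -0.3 -3.2] T [-0.    0.06 -0.02] t 10.625 gap 0.013
move tool xyz [ 0.0002  0.0014 -0.0003] az 0.0005
```

View pics/s5.png

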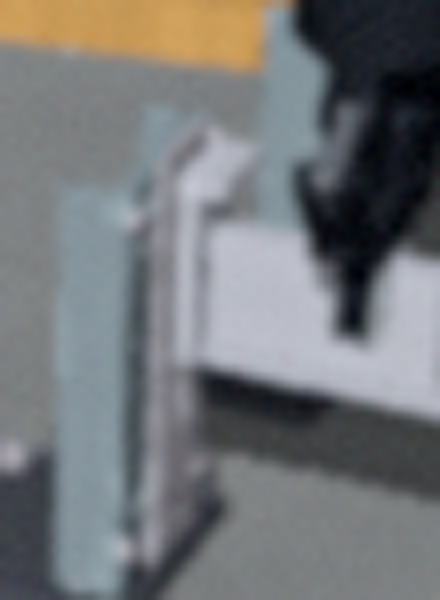

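The back plate at crop (190,270) now nearly covers the strip's front, with no contact force, so the tabs are in the slots. I'll creep forward to flush.

Call:
{"fn": "jog_arm", "kwargs": {"plan": [{"xyz": [0,0.0005,0],"turn": [0,0,0],"grip": 0.0},{"xyz": [0,0.001,0],"turn": [0,0,0],"grip": 0.0},{"xyz": [0,0.0015,0],"turn": [0,0,0],"grip": 0.0},{"xyz": [0,0.0015,0],"turn": [0,0,0],"grip": 0.0},{"xyz": [0,0.0015,0],"turn": [0,0,0],"grip": 0.0}]}}

```text
time: 11.4
position: [0.5135, -0.1933, 0.1383]
tool_rot: [2.394, 2.035, -0.0]
wrist_force: [-0.4, 0.0, -3.3]
finger_gap: 0.0133
```

```bash
python3 c.py 0,.0015,0,0
```

```text
cmd  in post [-0.0009 -0.0056  0.1157  0.0005]
meas in post [-0.0013 -0.006   0.1158  0.0002] tilt [-0.  0.]
F post [-0.4 -0.1 -3.3] T [-0.04  0.02 -0.  ] t 11.4 gap 0.0133
```

Call:
{"fn": "jog_arm", "kwargs": {"plan": [{"xyz": [0,0.0005,0],"turn": [0,0,0],"grip": 0.0},{"xyz": [0,0.001,0],"turn": [0,0,0],"grip": 0.0},{"xyz": [0,0.0015,0],"turn": [0,0,0],"grip": 0.0},{"xyz": [0,0.0015,0],"turn": [0,0,0],"grip": 0.0},{"xyz": [0,0.0015,0],"turn": [0,0,0],"grip": 0.0}]}}

```text
time: 12.02
position: [0.515, -0.1935, 0.1383]
tool_rot: [-2.394, -2.035, 0.0]
wrist_force: [-0.0, 0.1, -2.9]
finger_gap: 0.0132
```

```bash
python3 c.py 0,.0015,0,0
```

```text
cmd  in post [ 0.0006 -0.0056  0.1157  0.0005]
meas in post [ 0.0002 -0.006   0.1158  0.0002] tilt [ 0.     -0.0001]
F post [-0.1  0.1 -2.9] T [ 0.04  0.13 -0.04] t 12.025 gap 0.0132
```

Call:
{"fn": "jog_arm", "kwargs": {"plan": [{"xyz": [0,0.0005,0],"turn": [0,0,0],"grip": 0.0},{"xyz": [0,0.001,0],"turn": [0,0,0],"grip": 0.0},{"xyz": [0,0.0015,0],"turn": [0,0,0],"grip": 0.0},{"xyz": [0,0.0015,0],"turn": [0,0,0],"grip": 0.0},{"xyz": [0,0.0015,0],"turn": [0,0,0],"grip": 0.0}]}}

```text
time: 12.65
position: [0.5165, -0.1937, 0.1383]
tool_rot: [-2.394, -2.035, 0.0]
wrist_force: [-0.5, 0.1, -2.7]
finger_gap: 0.013
```

```bash
python3 c.py 0,.0015,0,0
```

```text
cmd  in post [ 0.0021 -0.0056  0.1157  0.0005]
meas in post [ 0.0017 -0.006   0.1158  0.0002] tilt [-0. -0.]
F post [-0.5 -0.  -2.7] T [-0.    0.08 -0.  ] t 12.65 gap 0.013
```

Call:
{"fn": "jog_arm", "kwargs": {"plan": [{"xyz": [0,0.0005,0],"turn": [0,0,0],"grip": 0.0},{"xyz": [0,0.001,0],"turn": [0,0,0],"grip": 0.0},{"xyz": [0,0.0015,0],"turn": [0,0,0],"grip": 0.0},{"xyz": [0,0.0015,0],"turn": [0,0,0],"grip": 0.0},{"xyz": [0,0.0015,0],"turn": [0,0,0],"grip": 0.0}]}}

```text
time: 13.28
position: [0.5167, -0.1938, 0.1381]
tool_rot: [-2.393, -2.033, 0.003]
wrist_force: [-6.4, 0.4, 0.3]
finger_gap: 0.0136
```

```bash
python3 c.py 0,.0015,0,0
```

```text
cmd  in post [ 0.0036 -0.0056  0.1157  0.0005]
meas in post [ 1.900e-03 -6.100e-03  1.156e-01  1.000e-04] tilt [-0.0002 -0.0023]
F post [-6.4 -0.7  0.3] T [-0.13  0.95  0.01] t 13.275 gap 0.0136
```

Contact at x≈+1.9 mm, at the expected flush depth within measurement error. I'll ease back 1 mm and lower toward the catch.

Call:
{"fn": "jog_arm", "kwargs": {"plan": [{"xyz": [0,-0.001,0],"turn": [0,0,0],"grip": 0.0},{"xyz": [0,-0.0015,0.001],"turn": [0,0,0],"grip": 0.0},{"xyz": [0,-0.0015,0.002],"turn": [0,0,0],"grip": 0.0},{"xyz": [0,-0.0015,0.003],"turn": [0,0,0],"grip": 0.0},{"xyz": [0,-0.0015,0.003],"turn": [0,0,0],"grip": 0.0}]}}

```text
time: 13.9
position: [0.5166, -0.1938, 0.1352]
tool_rot: [2.394, 2.035, 0.0]
wrist_force: [-0.5, 0.6, -2.3]
finger_gap: 0.0134
```

```bash
python3 c.py 0,-.0015,.003,0
```

```text
cmd  in post [ 0.0021 -0.0056  0.1127  0.0005]
meas in post [ 0.0018 -0.006   0.1127  0.0003] tilt [0.     0.0001]
F post [-0.6  0.5 -2.3] T [-0.    0.16 -0.07] t 13.9 gap 0.0134
```

Call:
{"fn": "jog_arm", "kwargs": {"plan": [{"xyz": [0,0,0.001],"turn": [0,0,0],"grip": 0.0},{"xyz": [0,0,0.002],"turn": [0,0,0],"grip": 0.0},{"xyz": [0,0,0.002],"turn": [0,0,0],"grip": 0.0},{"xyz": [0,0,0.002],"turn": [0,0,0],"grip": 0.0},{"xyz": [0,0,0.002],"turn": [0,0,0],"grip": 0.0}]}}

```text
time: 14.52
position: [0.5165, -0.1938, 0.1334]
tool_rot: [2.394, 2.035, 0.0]
wrist_force: [-1.2, 0.2, -1.4]
finger_gap: 0.0133
```

```bash
python3 c.py 0,0,.002,0
```

```text
cmd  in post [ 0.0021 -0.0056  0.1107  0.0005]
meas in post [ 0.0017 -0.006   0.1109  0.0002] tilt [-0.0001  0.0002]
F post [-1.2  0.  -1.4] T [-0.02  0.09  0.03] t 14.525 gap 0.0133
```

Call:
{"fn": "jog_arm", "kwargs": {"plan": [{"xyz": [0,0,0.0005],"turn": [0,0,0],"grip": 0.0},{"xyz": [0,0,0.001],"turn": [0,0,0],"grip": 0.0},{"xyz": [0,0,0.0015],"turn": [0,0,0],"grip": 0.0},{"xyz": [0,0,0.0015],"turn": [0,0,0],"grip": 0.0},{"xyz": [0,0,0.0015],"turn": [0,0,0],"grip": 0.0}]}}

```text
time: 15.15
position: [0.5162, -0.1937, 0.1319]
tool_rot: [-2.394, -2.034, 0.0]
wrist_force: [-4.5, 1.7, 2.9]
finger_gap: 0.0131
```

```bash
python3 c.py 0,0,.0015,0
```

```text
cmd  in post [ 0.0021 -0.0056  0.1092  0.0005]
meas in post [ 0.0014 -0.006   0.1094  0.0002] tilt [-0.     -0.0003]
F post [-4.7  1.   2.9] T [-0.06  0.5   0.02] t 15.15 gap 0.0131
```

The catch is felt at ≈109 mm, with Fz up about 5 N. The hooks overlap the strip by about 5 mm there, so I'll release and press on the ledge.

Call:
{"fn": "jog_arm", "kwargs": {"plan": [{"xyz": [0,-0.0005,0],"turn": [0,0,0],"grip": 0.02},{"xyz": [0,-0.0005,0],"turn": [0,0,0],"grip": 0.03},{"xyz": [0,-0.0005,0],"turn": [0,0,0],"grip": 0.045},{"xyz": [0,-0.0005,0],"turn": [0,0,0],"grip": 0.045},{"xyz": [0,-0.0005,-0.01],"turn": [0,0,0],"grip": 0.045}]}}

```text
time: 15.78
position: [0.5155, -0.1935, 0.1414]
tool_rot: [-2.393, -2.034, 0.001]
wrist_force: [-1.3, -0.2, 0.6]
finger_gap: 0.045
```

```bash
python3 c.py 0,-.0005,-.01,0;  python3 - <<'E'
from ov import *
st=lambda a:np.clip((a-20)*1.4,0,255).astype(np.uint8)
s=np.mean([robot.grab_frame("side").astype(float) for _ in range(3)],0)
crop(st(s),285,130,75,75,8,"pics/s6.png")
E
```

```text
cmd  in post [ 0.0016 -0.0056  0.1192  0.0005]
meas in post [ 0.0007 -0.0059  0.1189  0.0002] tilt [ 0.0003 -0.0016]
F post [-1.2 -0.4  0.6] T [0.01 0.04 0.08] t 15.775 gap 0.045
```

View pics/s6.png

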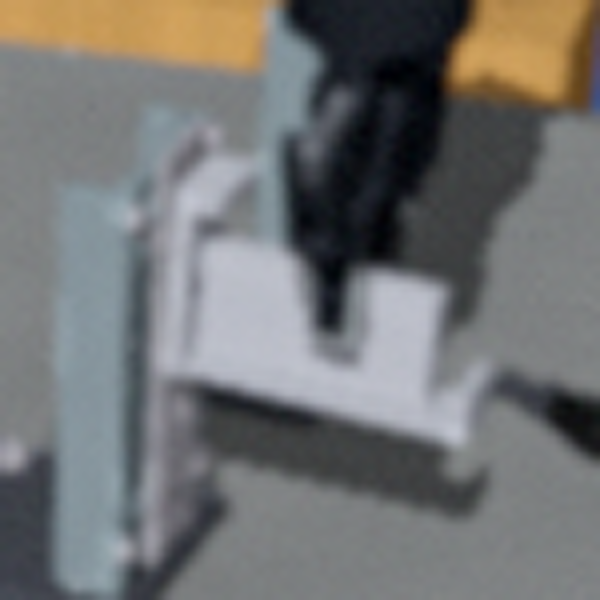

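The bracket hangs by its hooks, ledge at crop (205,180), with its arm drooping very slightly and the fingers clear of the rib. I'll raise, close the fingers and move over the ledge.

Call:
{"fn": "jog_arm", "kwargs": {"plan": [{"xyz": [0,0,-0.03],"turn": [0,0,0],"grip": 0.045},{"xyz": [0,0,-0.06],"turn": [0,0,0],"grip": 0.045},{"xyz": [0,0,-0.09],"turn": [0,0,0],"grip": 0.03},{"xyz": [0,0,-0.1],"turn": [0,0,0],"grip": 0.0},{"xyz": [0,0,-0.1],"turn": [0,0,0],"grip": 0.0}]}}

```text
time: 16.55
position: [0.5162, -0.1938, 0.2418]
tool_rot: [2.393, 2.034, 0.001]
wrist_force: [-0.1, -0.3, -0.5]
finger_gap: 0.0
```

```bash
python3 c.py 0,0,-.1,0 .0627 -.0056 ".205-.0225"
```

```text
cmd  in post [ 0.0016 -0.0056  0.2192  0.0005]
meas in post [ 1.500e-03 -6.100e-03  2.193e-01  2.000e-04] tilt [-0.0001  0.0008]
F post [-0.1 -0.3 -0.5] T [-0.03 -0.01  0.  ] t 16.55 gap 0.0
move tool xyz [0.     0.0611 0.0367] az 0.0005
```

Call:
{"fn": "jog_arm", "kwargs": {"plan": [{"xyz": [0,0.02,0],"turn": [0,0,0],"grip": 0.0},{"xyz": [0,0.045,0],"turn": [0,0,0],"grip": 0.0},{"xyz": [0,0.061,0],"turn": [0,0,0],"grip": 0.0},{"xyz": [0,0.061,0.016],"turn": [0,0,0],"grip": 0.0},{"xyz": [0,0.061,0.03],"turn": [0,0,0],"grip": 0.0}]}}

```text
time: 17.18
position: [0.5751, -0.2032, 0.2092]
tool_rot: [-2.392, -2.033, 0.002]
wrist_force: [0.5, -0.1, 0.1]
finger_gap: -0.0001
```

```bash
python3 c.py 0,.061,.03,0;  python3 - <<'E'
from ov import *
st=lambda a:np.clip((a-20)*1.4,0,255).astype(np.uint8)
s=np.mean([robot.grab_frame("side").astype(float) for _ in range(2)],0)
p=robot.get_state()["position"];print((proj("side",p)-[285,120])*8)
crop(st(s),285,120,75,75,8,"pics/s7.png")
E
```

```text
cmd  in post [ 0.0626 -0.0056  0.1892  0.0005]
meas in post [ 0.0611 -0.0059  0.1867  0.0002] tilt [ 0.0005 -0.0028]
F post [0.6 0.  0.1] T [ 0.03 -0.01 -0.01] t 17.175 gap -0.0001
[[223.47029697 218.70009579]]
```

View pics/s7.png

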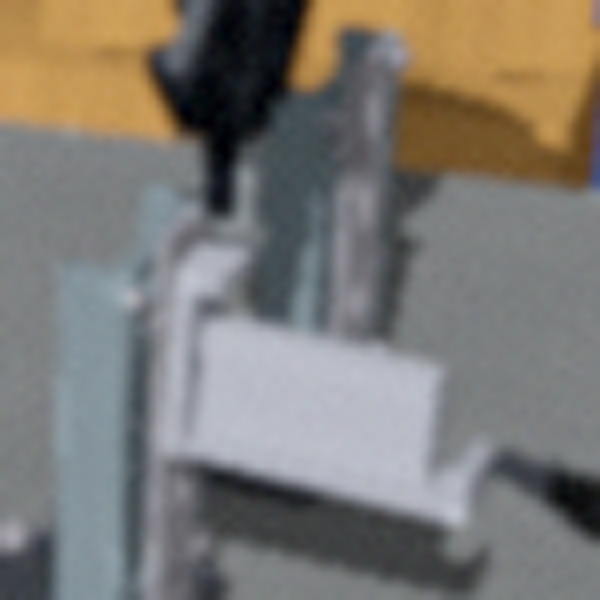

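The closed fingertips at crop (222,210) are directly above the ledge centre at about (215,262). I'll press down in small steps.

Call:
{"fn": "jog_arm", "kwargs": {"plan": [{"xyz": [0,0,0.006],"turn": [0,0,0],"grip": 0.0},{"xyz": [0,0,0.011],"turn": [0,0,0],"grip": 0.0},{"xyz": [0,0,0.015],"turn": [0,0,0],"grip": 0.0},{"xyz": [0,0,0.017],"turn": [0,0,0],"grip": 0.0},{"xyz": [0,0,0.018],"turn": [0,0,0],"grip": 0.0}]}}

```text
time: 17.9
position: [0.5762, -0.2035, 0.1938]
tool_rot: [2.394, 2.035, 0.0]
wrist_force: [-0.7, -0.1, 0.4]
finger_gap: -0.0001
```

```bash
python3 c.py 0,0,.018,0
```

```text
cmd  in post [ 0.0626 -0.0056  0.1712  0.0005]
meas in post [ 0.0622 -0.006   0.1713  0.0002] tilt [-0.  0.]
F post [-0.7 -0.3  0.4] T [ 0.   -0.    0.08] t 17.9 gap -0.0001
```

Call:
{"fn": "jog_arm", "kwargs": {"plan": [{"xyz": [0,0,0.001],"turn": [0,0,0],"grip": 0.0},{"xyz": [0,0,0.002],"turn": [0,0,0],"grip": 0.0},{"xyz": [0,0,0.003],"turn": [0,0,0],"grip": 0.0},{"xyz": [0,0,0.003],"turn": [0,0,0],"grip": 0.0},{"xyz": [0,0,0.003],"turn": [0,0,0],"grip": 0.0}]}}

```text
time: 18.52
position: [0.5763, -0.2036, 0.1919]
tool_rot: [2.393, 2.034, 0.001]
wrist_force: [-1.6, 1.2, 5.2]
finger_gap: -0.0002
```

```bash
python3 c.py 0,0,.003,0
```

```text
cmd  in post [ 0.0626 -0.0056  0.1682  0.0005]
meas in post [ 0.0623 -0.006   0.1694  0.0002] tilt [-0.0003  0.0013]
F post [-1.8  1.   5.2] T [ 0.03  0.33 -0.02] t 18.525 gap -0.0002
```

Call:
{"fn": "jog_arm", "kwargs": {"plan": [{"xyz": [0,0,0.001],"turn": [0,0,0],"grip": 0.0},{"xyz": [0,0,0.002],"turn": [0,0,0],"grip": 0.0},{"xyz": [0,0,0.003],"turn": [0,0,0],"grip": 0.0},{"xyz": [0,0,0.003],"turn": [0,0,0],"grip": 0.0},{"xyz": [0,0,0.003],"turn": [0,0,0],"grip": 0.0}]}}

```text
time: 19.15
position: [0.5764, -0.2036, 0.1881]
tool_rot: [2.393, 2.034, 0.001]
wrist_force: [-0.1, -0.2, 3.4]
finger_gap: 0.0003
```

```bash
python3 c.py 0,0,.003,0
```

```text
cmd  in post [ 0.0626 -0.0056  0.1652  0.0005]
meas in post [ 0.0625 -0.0061  0.1656  0.0002] tilt [-0.0002  0.0008]
F post [-0.1 -0.2  3.4] T [-0.    0.    0.01] t 19.15 gap 0.0003
```

Call:
{"fn": "jog_arm", "kwargs": {"plan": [{"xyz": [0,0,0.001],"turn": [0,0,0],"grip": 0.0},{"xyz": [0,0,0.002],"turn": [0,0,0],"grip": 0.0},{"xyz": [0,0,0.003],"turn": [0,0,0],"grip": 0.0},{"xyz": [0,0,0.003],"turn": [0,0,0],"grip": 0.0},{"xyz": [0,0,0.003],"turn": [0,0,0],"grip": 0.0}]}}

```text
time: 19.77
position: [0.576, -0.2034, 0.1847]
tool_rot: [-2.393, -2.034, 0.0]
wrist_force: [-0.2, -0.0, 3.1]
finger_gap: 0.0002
```

```bash
python3 c.py 0,0,.003,0
```

```text
cmd  in post [ 0.0626 -0.0056  0.1622  0.0005]
meas in post [ 0.062  -0.0059  0.1622  0.0002] tilt [ 0.0001 -0.0004]
F post [-0.2 -0.   3.1] T [ 0.05  0.14 -0.01] t 19.775 gap 0.0002
```

Call:
{"fn": "jog_arm", "kwargs": {"plan": [{"xyz": [0,0,0.001],"turn": [0,0,0],"grip": 0.0},{"xyz": [0,0,0.002],"turn": [0,0,0],"grip": 0.0},{"xyz": [0,0,0.003],"turn": [0,0,0],"grip": 0.0},{"xyz": [0,0,0.003],"turn": [0,0,0],"grip": 0.0},{"xyz": [0,0,0.003],"turn": [0,0,0],"grip": 0.0}]}}

```text
time: 20.4
position: [0.5761, -0.2035, 0.1843]
tool_rot: [2.392, 2.033, 0.002]
wrist_force: [-4.9, 1.6, 16.1]
finger_gap: -0.0
```

```bash
python3 c.py 0,0,.003,0; python3 - <<'E'
from ov import *
st=lambda a:np.clip((a-20)*1.4,0,255).astype(np.uint8)
s=np.mean([robot.grab_frame("side").astype(float) for _ in range(2)],0)
crop(st(s),285,120,75,75,8,"pics/s8.png")
E
```

```text
cmd  in post [ 0.0626 -0.0056  0.1592  0.0005]
meas in post [ 0.0621 -0.006   0.1618  0.0002] tilt [-0.0005  0.0025]
F post [-5.1  0.8 16.1] T [0.18 1.04 0.  ] t 20.4 gap -0.0
```

View pics/s8.png

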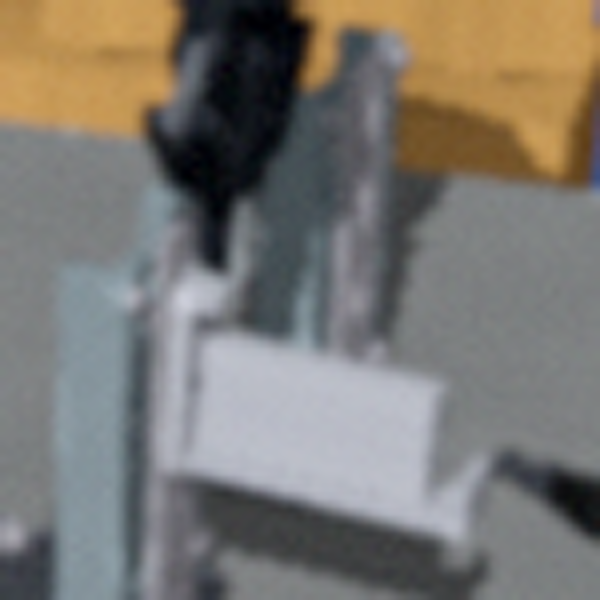

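It stops hard at a ledge height of 184.3 mm, against 185 expected at home, after the earlier resistance fell away. One slightly firmer press will confirm it, then I'll retreat.

Call:
{"fn": "jog_arm", "kwargs": {"plan": [{"xyz": [0,0,0.001],"turn": [0,0,0],"grip": 0.0},{"xyz": [0,0,0.0015],"turn": [0,0,0],"grip": 0.0},{"xyz": [0,0,0.0015],"turn": [0,0,0],"grip": 0.0},{"xyz": [0,0,0.0015],"turn": [0,0,0],"grip": 0.0},{"xyz": [0,0,0.0015],"turn": [0,0,0],"grip": 0.0}]}}

```text
time: 21.12
position: [0.5762, -0.2035, 0.1842]
tool_rot: [2.391, 2.032, 0.003]
wrist_force: [-7.2, 2.1, 21.6]
finger_gap: -0.0001
```

Call:
{"fn": "jog_arm", "kwargs": {"plan": [{"xyz": [0,0,-0.005],"turn": [0,0,0],"grip": 0.0},{"xyz": [0,0,-0.02],"turn": [0,0,0],"grip": 0.0},{"xyz": [0,0,-0.05],"turn": [0,0,0],"grip": 0.0},{"xyz": [0,-0.03,-0.08],"turn": [0,0,0],"grip": 0.0},{"xyz": [0,-0.08,-0.1],"turn": [0,0,0],"grip": 0.0}]}}

```text
time: 21.75
position: [0.4975, -0.1907, 0.281]
tool_rot: [2.393, 2.035, -0.0]
wrist_force: [0.3, -0.2, 0.7]
finger_gap: 0.0002
```

Call:
{"fn": "jog_arm", "kwargs": {"plan": [{"xyz": [0,-0.05,-0.02],"turn": [0,0,0],"grip": 0.0},{"xyz": [0,-0.1,-0.02],"turn": [0,0,0],"grip": 0.0},{"xyz": [0,-0.13,-0.02],"turn": [0,0,0],"grip": 0.0},{"xyz": [0,-0.13,-0.02],"turn": [0,0,0],"grip": 0.0},{"xyz": [0,-0.13,-0.02],"turn": [0,0,0],"grip": 0.0}]}}

```text
time: 22.38
position: [0.3696, -0.1699, 0.3005]
tool_rot: [2.393, 2.034, 0.001]
wrist_force: [0.2, 0.1, 0.2]
finger_gap: 0.0003
```

```bash
python3 - <<'E'
from ov import *
print(robot.get_state()["time"],robot.get_state()["wrist_force"])
st=lambda a:np.clip((a-20)*1.4,0,255).astype(np.uint8)
s=np.mean([robot.grab_frame("side").astype(float) for _ in range(3)],0);t=np.mean([robot.grab_frame("top").astype(float) for _ in range(3)],0)
# home pose overlay: flush plane at est x=.0018, strip -.0056, z .100
q=loc((.0018,-.0056,0),POST+[0]);b=([q[0],q[1],POST[2],0],.100)
draw(st(s),"side",285,130,60,60,9.5,"pics/s9.png",b)
draw(st(t),"top",325,180,65,65,9,"pics/t9.png",b)
E
```

```text
22.375 [0.20926054 0.08830514 0.21964754]
```

View pics/s9.png

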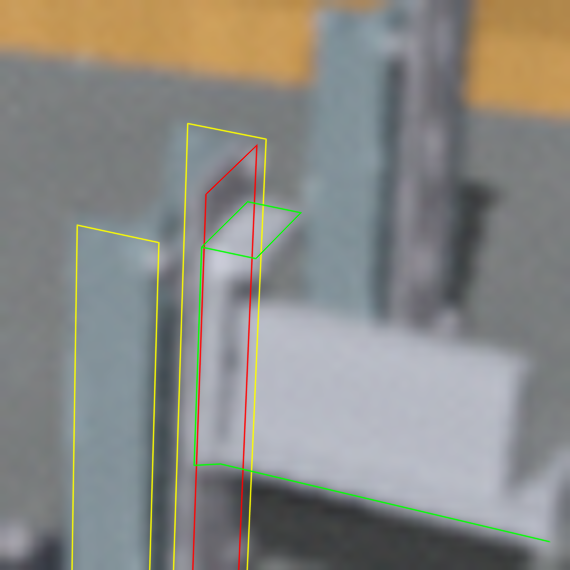

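View pics/t9.png

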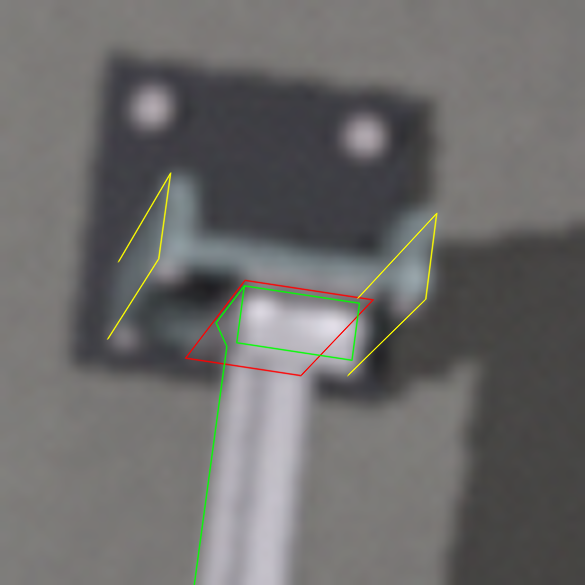

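Both views show the bracket on the home overlay: ledge at side (250,225) and top (298,320), arm edge parallel to the model, gripper clear. I'll hand in.

```bash
python3 -c "
from bench import robot
print(robot.close_job())"
```

```text
the job is handed in; nothing more can be done
None
```

I hooked the bracket into the upper two slots of the left-hand post, pressed it down until it stopped hard, let go and handed the job in. `close_job()` gives no verdict, so whether it passed isn't confirmed.

**How it went**
- **Insertion:** I took the bracket by its rib and fed both tabs in with no contact until it sat flush. The strip sits about 5.5 mm to the right of the post's middle. Contact with the strip was about 6 N.
- **Catch:** I lowered it until I felt the catch at about 109 mm. There I let go and pressed the ledge with closed fingers.

**Last checks**
- **Home:** the resistance on the way down dropped away. The ledge then stopped at 184.2–184.3 mm, against 185 expected. It didn't move under a firmer press of 22 N.
- **Pictures:** both views show the bracket flush, upright and square, within about 1 pixel (about 3 mm) of where it should be at home. The fingers are clear of it.
- **Disagreements:** I felt the flush contact about 2 mm deeper than the post position measured from the images. I never clearly saw the full 8–15 N catch peak. The highest readings before the drop were about 5 N, but forces were only read at the end of each move.
- **Not checked:** I didn't re-measure the tote, housing or cutters afterwards, but the arm's path stayed clear of them.

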